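# Clip the lid onto the cutter-disc canister

## Robot

A 6-joint arm with a two-finger parallel gripper is mounted at the origin on the work surface. World frame = base frame: x ahead of the robot, y to its left, z up, the work surface at z = 0. Lengths are in m, angles in rad, forces in N, time in s.
With the tool pointing down it reaches from about 0.375 to 0.9 m from the base axis. Payload 3.1 kg.
Tool frame: the origin (TCP) lies at the centre of the arm's flange, where the gripper is bolted on; the fingertips stand 182 mm ahead of it and the grasp point (between the pads) lies 164 mm ahead of it; z points along the fingers, y is the line along which they close (so a half turn about z gives the same grasp; the last joint's range is limited). The gripper opens to 87 mm and grips with 3 to 60 N. Pads are 19 mm wide; open, the fingers measure 117 mm over their backs; the gripper's body (75 mm by 190 mm) begins 51 mm behind the grasp point.
Start: joints at [1.113, 0.527, 1.433, -0, 1.181, -0.178], TCP at [0.173, 0.601, 0.405] pointing down, gripper open.
Joint ranges: [-3.08, 3.08], [-0.75, 2.2], [0.22, 2.44], [-1.43, 4.57], [0, 2.65], [-2.85, 2.85]. Speed limits (rad/s): [2.79, 2.79, 3.14, 3.14, 3.14, 3.14].

## Interface

Orientations are given as a unit quaternion [x, y, z, w].
In Python, from rig import * gives the robot as it stands.
- The arm moves only by the tool move_arm, never from a script. Its argument "commands" is a list that holds one entry, the list of rows, each a list of 6 numbers: the shift along the tool's x, y, z in units of 40 mm (1.0 is 40 mm), then the turn, a rotation vector about the tool's x, y, z in rad. A call has 1 to 12 rows; each row is the pose to reach, as a shift and turn from the pose commanded when the call began, along the tool's axes at that moment; what a row does not reach only later rows make up. A row lasts 1/8 s, in which the tool goes at most 62.5 mm and 10.7 degrees, less where a joint would pass 70% of its speed; a pose out of reach is approached as far as the arm can. A call with a gripper value outside its range is refused whole. "claw" is the closure, from -1 (fully open) to 1 (shut), so that 0 is half open, set as the call begins (left out, the last holds). The fingers move at their own pace and stop on an object; "squeeze" is the grip in N (left out, the last holds). Time passes only in rows, so rows that repeat a pose let the fingers close. It gives the time, the measured TCP pose, the force, the opening and the grip force at its end, in the units of the state.
- get_obs(): the state, without advancing time (a new reading comes with each control period).
- camera(name): name is "scene" or "top" or "wrist"; returns a dict with "pixels" (400x640x3 uint8, blue, green, red), "range_z" (400x640 float32, m along the optical axis (not along the pixel's ray), 0 where there is no reading), "camera_matrix" (3x3 intrinsics, pixels), "extrinsics" (4x4, takes a point from world to camera coordinates). Camera axes: x right, y up, looking along -z (the intrinsics and any distortion apply to the point x, -y, -z); pixel columns grow to the right and rows downward; lengths in m; the calibration is good to about 2 mm. A picture is of the moment at which its call begins.
- hand_in(): hands the job in; it is judged then, once.
The state is a dict: "time": time; "q": joint angles; "joint_velocities": joint speeds; "joint_torque": joint torques, N m; "position": TCP position; "tool_rot": TCP orientation; "ft_force": force on the tool from outside, world axes, zero at the start; "moment": the same for the moment, N m; "grip_width": finger opening in m; "grip_force": force on a finger pad.
Only numpy, scipy, OpenCV 4.12 (cv2) and the standard library are available. Lean on these libraries where they do the work, as an engineer would, in place of code of your own. Each camera call takes 0.05 s, during which the arm holds its last target. There are 200 camera calls.

## Task

Set the loose steel lid (do not drop it) onto the round canister and let go, then fold the three red-tipped clips over its rim one at a time. Press each clip on until the rubber seal beneath is squeezed down solid and the clip stays there clamping the lid, but do not force the clips, they bend. Leave the other things on the bench where they are.

Things in the scene. Friction and masses are not known exactly. Their poses are not given: they have to be found in the camera images.
- canister: round aluminium canister, fixed to the bench, 120 mm across outside, 112 mm inside, 90 mm tall, origin under its centre. Three steel ears stand out 120 degrees apart, each with a black rubber seal pad 66 mm from the axis, on which the lid's flange comes to rest, and a clip hinge. The lid fits at any yaw.
- mouth (a point): centre of the canister's open mouth, in the plane of its rim, 90 mm above the bench; z up
- lid: loose lid, 0.35 kg, starts on the bench, knob up. Origin under its plug, z along the knob. Plug 100 mm across (lowest 6 mm tapered to 90), 0 to 18 mm; flange 144 mm across, 18 to 24 mm; black round knob 26 mm across, 24 to 62 mm. Plug enters the mouth with 5 mm play all round. Seated, the flange lies on the pads, its underside 6 to 12 mm over the rim, a little askew as the pads are unevenly worn.
- lid_knob (a point): grip point in the lid's knob, on its axis, 45 mm above the plug's underside, 21 mm above the flange's top, 17 mm under the knob's top. With the lid seated it is 33 to 39 mm above the mouth point. The lid counts as dropped if let go with this point more than 50 mm above the mouth point.
- clip_a_hinge (a point): middle of the level, tangential hinge line of clip a; fixed on the canister, 88 mm from its axis, 19 mm above its rim. Its two 4 mm cheeks stand 18 mm to either side and reach 6 mm above it.
- clip_b_hinge (a point): middle of the level, tangential hinge line of clip b; fixed on the canister, 88 mm from its axis, 19 mm above its rim. Its two 4 mm cheeks stand 18 mm to either side and reach 6 mm above it.
- clip_c_hinge (a point): middle of the level, tangential hinge line of clip c; fixed on the canister, 88 mm from its axis, 19 mm above its rim. Its two 4 mm cheeks stand 18 mm to either side and reach 6 mm above it.
- clip_a_tab (a point): middle of the red tab of clip a, in mid-thickness, 36 mm from its hinge line. The clip is a steel flap 26 mm wide, 5 mm thick, 44 mm long from the hinge line, the last 16 mm red; a nose 22 mm from the hinge, reaching 9 mm below mid-thickness, presses on the lid's flange right over the pad. A push on the tab of 8 N turns the hinge alone, about 15 N squeezes the pad fully, then force climbs steeply.
- clip_b_tab (a point): middle of the red tab of clip b, in mid-thickness, 36 mm from its hinge line. The clip is a steel flap 26 mm wide, 5 mm thick, 44 mm long from the hinge line, the last 16 mm red; a nose 22 mm from the hinge, reaching 9 mm below mid-thickness, presses on the lid's flange right over the pad. A push on the tab of 8 N turns the hinge alone, about 15 N squeezes the pad fully, then force climbs steeply.
- clip_c_tab (a point): middle of the red tab of clip c, in mid-thickness, 36 mm from its hinge line. The clip is a steel flap 26 mm wide, 5 mm thick, 44 mm long from the hinge line, the last 16 mm red; a nose 22 mm from the hinge, reaching 9 mm below mid-thickness, presses on the lid's flange right over the pad. A push on the tab of 8 N turns the hinge alone, about 15 N squeezes the pad fully, then force climbs steeply.
- clip_a (a joint): angle of clip a (rad): 0 level, pointing in to the canister's axis, 1.57 upright, limits -0.25 and 2.0. Stiff hinge (0.28 N m), stays where left. Meets the resting lid at 0.05 to 0.4; the pad then gives 3 mm (0.14 rad) and is solid: home, unseen, anywhere from -0.1 to 0.25, so feel for it. Must clamp the lid with over 7 N after letting go (10 N when fully home). Over 32 N from the robot bends it: failed.
- clip_b (a joint): angle of clip b (rad): 0 level, pointing in to the canister's axis, 1.57 upright, limits -0.25 and 2.0. Stiff hinge (0.28 N m), stays where left. Meets the resting lid at 0.05 to 0.4; the pad then gives 3 mm (0.14 rad) and is solid: home, unseen, anywhere from -0.1 to 0.25, so feel for it. Must clamp the lid with over 7 N after letting go (10 N when fully home). Over 32 N from the robot bends it: failed.
- clip_c (a joint): angle of clip c (rad): 0 level, pointing in to the canister's axis, 1.57 upright, limits -0.25 and 2.0. Stiff hinge (0.28 N m), stays where left. Meets the resting lid at 0.05 to 0.4; the pad then gives 3 mm (0.14 rad) and is solid: home, unseen, anywhere from -0.1 to 0.25, so feel for it. Must clamp the lid with over 7 N after letting go (10 N when fully home). Over 32 N from the robot bends it: failed.
- pusher: ivory plastic feed pusher, 52 mm across, 95 mm tall, origin under its centre; leave alone
- spice_jar: jar with green cap, 56 mm across, 95 mm tall, origin under its centre; leave alone
- slicing_disc: flat dark steel disc with a hole, 120 mm across, 6 mm thick, origin under its centre; leave alone
Not all that is in view belongs to the job. Several things look just like the lid: the one meant starts farthest to the robot's left.

How it is judged:
By the outcome, as a careful person would: the job done as asked, in the order asked, and still so for the second after the job is handed in, with the robot touching nothing.
It also fails if it takes over 70 s, if anything falls off the work surface, if the arm or the gripper's body presses on something with over 40 N, if the wrist force passes 120 N, or if a joint passes its speed limit or range.

## Working session

There is one attempt and no reset: what is moved stays moved. The work goes in short steps, Python scripts to look and compute and a tool call to move; the robot and the scene stay as the last step left them, time stands still between calls to the robot, and variables do not carry over. Pictures are saved under pics/ and viewed, at most 10 in all, crops included, and the job is handed in when it is done.

Besides the shell and the picture viewer there is one more tool, called as name([rows], argument=value, ...), one row to a line, values as JSON. move_arm: Moves the arm, as the interface text tells. Its arguments: {"type":"object","properties":{"commands":{"type":"array","items":{"type":"array","items":{"type":"array","items":{"type":"number"}}}},"claw":{"type":"number"},"squeeze":{"type":"number"}},"required":["commands"]}

```bash
ls; mkdir -p pics
cat > h.py <<'E'
from rig import *
import numpy as np, cv2
from scipy.spatial.transform import Rotation as R
def grab(n):
    c=camera(n); return c
def world(c):
    z=c["range_z"].astype(float); K=np.array(c["camera_matrix"]); E=np.array(c["extrinsics"])
    v,u=np.mgrid[0:z.shape[0],0:z.shape[1]]
    p=np.stack([(u-K[0,2])/K[0,0]*z,-(v-K[1,2])/K[1,1]*z,-z],-1)
    w=(p-E[:3,3])@E[:3,:3]
    w[z==0]=np.nan
    return w
E
python3 - <<'E'
from h import *
o=get_obs(); print({k:np.round(v,3) for k,v in o.items()})
for n in ("top","scene"):
    c=grab(n); cv2.imwrite(f"pics/{n}0.png",c["pixels"]); np.savez(f"{n}0.npz",px=c["pixels"],w=world(c))
E
```

```text
pics
{'time': np.float64(0.0), 'q': array([ 1.113,  0.528,  1.434, -0.   ,  1.181, -0.178]), 'joint_velocities': array([ 0.   , -0.001,  0.   ,  0.002,  0.001,  0.   ]), 'joint_torque': array([-1.0000e-03, -4.4005e+01, -1.7659e+01,  6.3000e-02,  5.8000e-02,
       -0.0000e+00]), 'position': array([0.172, 0.6  , 0.404]), 'tool_rot': array([ 0.139,  0.99 , -0.001, -0.   ]), 'ft_force': array([-0.305, -0.481,  0.135]), 'moment': array([-0.03 , -0.035,  0.028]), 'grip_force': np.float64(0.0), 'grip_width': np.float64(0.087)}
```

View pics/top0.png

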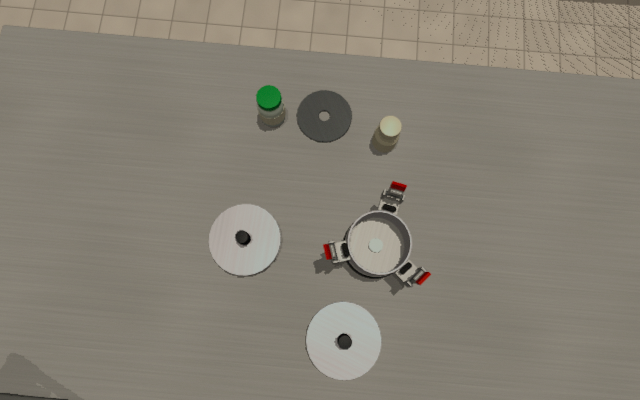

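View pics/scene0.png

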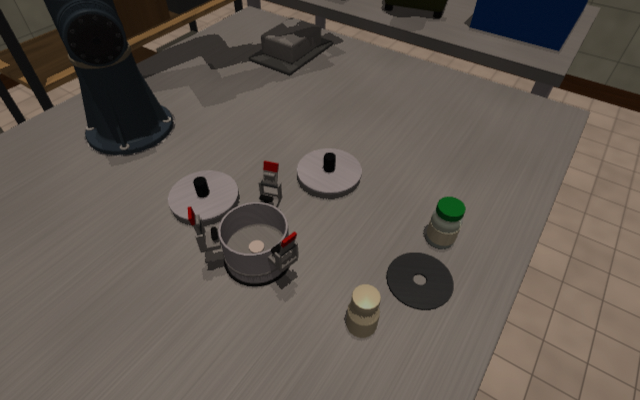

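Top view: two lid look-alikes at (245,240) and (343,341), canister at (378,245) with red tabs at (398,186), (328,252) and (423,278), jar (270,97), disc (324,116), pusher (390,126). I'll measure them all in world coordinates and enlarge the candidates.

Run:
```python
from h import *
d=np.load("top0.npz"); px,w=d["px"],d["w"]
for n,(u,v) in dict(lid1=(245,240),lid2=(343,341),can=(378,245),tabA=(398,186),tabB=(328,252),tabC=(423,278),jar=(270,97),disc=(324,116),push=(390,126),bench=(150,150)).items(): print(n,w[v,u].round(3))
X,Y,Z=w[...,0],w[...,1],w[...,2]
def circ(m):
    p=w[m]; (c,r)=cv2.minEnclosingCircle(p[:,:2].astype(np.float32)); return np.round(c,4),round(r,4),len(p),np.median(p[:,2]).round(4)
vv,uu=np.mgrid[0:400,0:640]
for u,v in((245,240),(343,341)):
    near=np.hypot(uu-u,vv-v)<50
    print("flange",circ(near&(Z>.012)&(Z<.032)),"knob",circ(near&(Z>.05)))
near=np.hypot(uu-378,vv-245)<42
m=near&(Z>.083)&(Z<.094); print("rim",circ(m), w[m].mean(0))
hsv=cv2.cvtColor(px,cv2.COLOR_BGR2HSV)
red=((hsv[...,0]<8)|(hsv[...,0]>172))&(hsv[...,1]>180)&(hsv[...,2]>80)
n,l,s,c=cv2.connectedComponentsWithStats(red.astype(np.uint8))
for i in range(1,n):
    if s[i,4]>15: print("red",c[i].round(),s[i,4],np.nanmedian(w[l==i],0).round(4),np.nanmin(w[l==i][:,2]).round(3),np.nanmax(w[l==i][:,2]).round(3))
a=cv2.resize(px[190:390,190:450],None,fx=3,fy=3,interpolation=cv2.INTER_CUBIC); cv2.imwrite("pics/crop1.png",a[:600,:780])
```

```text
lid1 [0.504 0.126 0.062]
lid2 [ 0.338 -0.074  0.061]
can [ 0.521 -0.13   0.036]
tabA [ 0.614 -0.144  0.15 ]
tabB [ 0.488 -0.031  0.147]
tabC [ 0.459 -0.193  0.154]
jar [0.785 0.108 0.094]
disc [ 0.794 -0.     0.   ]
push [ 0.747 -0.131  0.093]
bench [0.682 0.362 0.001]
flange (array([0.5104, 0.1356]), 0.0722, 3881, np.float64(0.0232)) knob (array([0.5102, 0.135 ]), 0.0129, 151, np.float64(0.0607))
flange (array([ 0.3358, -0.0771]), 0.0721, 4461, np.float64(0.0235)) knob (array([ 0.3361, -0.0767]), 0.013, 170, np.float64(0.0615))
rim (array([ 0.5191, -0.1271]), 0.0732, 518, np.float64(0.0891)) [ 0.52037549 -0.12881521  0.08906923]
red [399. 184.] 44 [ 0.6172 -0.1448  0.1513] 0.148 0.153
red [327. 251.] 78 [ 0.4889 -0.0298  0.1485] 0.133 0.152
red [424. 278.] 63 [ 0.4595 -0.1952  0.1519] 0.147 0.155
```

View pics/crop1.png

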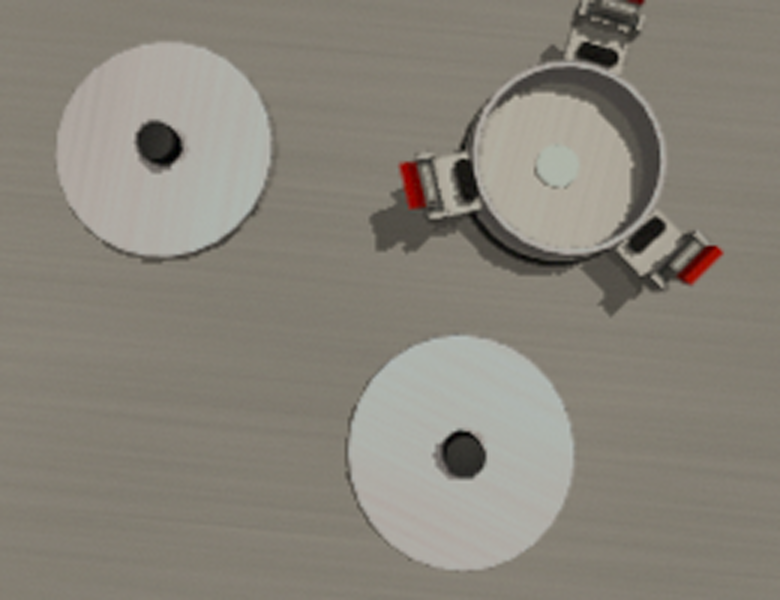

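Candidates: (245,240) at world y=+0.135 and (343,341) at world y=−0.077. Both have the lid's dimensions. The first is farther to the robot's left (+y), so that's the lid. The crop confirms it: a free-standing silver disc with a black knob, at crop pixel (158,143). I'm moving above it now.

move_arm([
  [[-11.3, -8.85, 3.5, 0, 0, 0], [-11.3, -8.85, 3.5, 0, 0, 0], [-11.3, -8.85, 3.5, 0, 0, 0], [-11.3, -8.85, 3.5, 0, 0, 0], [-11.3, -8.85, 3.5, 0, 0, 0], [-11.3, -8.85, 3.5, 0, 0, 0], [-11.3, -8.85, 3.5, 0, 0, 0], [-11.3, -8.85, 3.5, 0, 0, 0], [-11.3, -8.85, 3.5, 0, 0, 0], [-11.3, -8.85, 3.5, 0, 0, 0], [-11.3, -8.85, 3.5, 0, 0, 0], [-11.3, -8.85, 3.5, 0, 0, 0]],
], claw=-1)

```text
time: 1.6
position: [0.5085, 0.136, 0.2646]
tool_rot: [0.139, 0.99, -0.0, -0.001]
ft_force: [-0.6, 0.1, 0.7]
grip_width: 0.0871
grip_force: 0.0
```

```bash
cat >> h.py <<'E'
def go(x,y,z,ang=None):
    """print the shift (units) and turn about tool z to bring TCP to x,y,z, tool x at world angle ang deg (mod 180)"""
    o=get_obs(); M=R.from_quat(o["tool_rot"]).as_matrix()
    s=M.T@(np.array([x,y,z])-o["position"])/.04
    a=np.degrees(np.arctan2(M[1,0],M[0,0])); t=0
    if ang is not None: t=-np.radians((ang-a+90)%180-90)
    print("go",s.round(3),"turn",round(t,3),"| pos",o["position"].round(4),"xang",a.round(1),"tiltz",M[:,2].round(4),"F",o["ft_force"].round(2),"t",round(o["time"],2),"q",o["q"].round(2))
E
python3 - <<'E'
from h import *
from scipy.optimize import least_squares
go(.5102,.135,.209)
c=grab("wrist"); w=world(c); Z=w[...,2]
m=(Z>.053)&(Z<.07); p=w[m]; 
print(len(p), cv2.minEnclosingCircle(p[:,:2].astype(np.float32)), p[:,2].mean()) if len(p) else 0
w=np.load("top0.npz")["w"]; 
m=(abs(w[...,2]-.089)<.006)&(abs(np.hypot(w[...,0]-.520,w[...,1]+.128)-.058)<.007); p=w[m]
f=least_squares(lambda s:np.hypot(p[:,0]-s[0],p[:,1]-s[1])-.058,[.52,-.128],loss="soft_l1",f_scale=.001); print("rim",f.x,m.sum())
C=f.x
for t in((.6172,-.1448),(.4889,-.0298),(.4595,-.1952)):
    d=np.array(t)-C; print(np.hypot(*d).round(4),np.degrees(np.arctan2(d[1],d[0])).round(1))
E
```

```text
go [-0.05  -0.012  1.389] turn 0 | pos [0.5085 0.136  0.2646] xang 164.0 tiltz [-1.6e-03  2.0e-04 -1.0e+00] F [-0.62  0.09  0.67] t 1.6 q [ 0.05  0.61  1.8   0.    0.73 -1.24]
1520 ((0.5100095272064209, 0.13505087792873383), 0.012893917970359325) 0.06122915139269157
rim [ 0.52051525 -0.12476711] 517
0.0987 -11.7
0.1001 108.4
0.0932 -130.9
```

move_arm([
  [[-0.05, 0, 0.8, 0, 0, 0], [-0.05, 0, 1.38, 0, 0, 0], [-0.05, 0, 1.38, 0, 0, 0], [-0.05, 0, 1.38, 0, 0, 0]],
])

```text
time: 2.15
position: [0.511, 0.1359, 0.2103]
tool_rot: [0.139, 0.99, 0.0, 0.0]
ft_force: [0.3, -0.6, 0.2]
grip_width: 0.087
grip_force: 0.0
```

move_arm([
  [[0, 0, 0, 0, 0, 0], [0, 0, 0, 0, 0, 0], [0, 0, 0, 0, 0, 0], [0, 0, 0, 0, 0, 0], [0, 0, 0, 0, 0, 0], [0, 0, 0, 0, 0, 0]],
], claw=1, squeeze=35)

```text
time: 2.9
position: [0.5111, 0.135, 0.2095]
tool_rot: [0.14, 0.99, -0.0, -0.0]
ft_force: [-0.7, -1.2, 0.6]
grip_width: 0.035
grip_force: 0.0
```

move_arm([
  [[0, 0, -0.5, 0, 0, 0], [0, 0, -1.5, 0, 0, 0], [0, 0, -2.5, 0, 0, 0], [0, 0, -2.9, 0, 0, 0], [0, 0, -2.9, 0, 0, 0]],
])

```text
time: 3.52
position: [0.5111, 0.1351, 0.3263]
tool_rot: [0.139, 0.99, 0.0, 0.001]
ft_force: [-0.2, -0.6, -4.3]
grip_width: 0.0253
grip_force: 35.0
```

Run:
```python
from h import *
go(.5205,-.1248,.32); print(get_obs()["grip_width"])
```

```text
go [-2.019 -6.18   0.157] turn 0 | pos [0.5111 0.1351 0.3263] xang 164.0 tiltz [ 1.9e-03  1.0e-04 -1.0e+00] F [-0.18 -0.61 -4.29] t 3.52 q [ 0.05  0.51  1.75 -0.    0.88 -1.24]
0.025289997402905093
```

move_arm([
  [[0, 0, -1.0, 0, 0, 0], [0, 0, -1.7, 0, 0, 0], [-0.4, -1.4, -1.7, 0, 0, 0], [-0.9, -2.8, -1.7, 0, 0, 0], [-1.4, -4.2, -1.7, 0, 0, 0], [-1.8, -5.5, -1.7, 0, 0, 0], [-2.02, -6.18, -1.7, 0, 0, 0], [-2.02, -6.18, -1.7, 0, 0, 0], [-2.02, -6.18, -1.7, 0, 0, 0]],
])

```text
time: 4.65
position: [0.5199, -0.1243, 0.392]
tool_rot: [0.14, 0.99, 0.001, -0.002]
ft_force: [0.9, -0.3, -3.1]
grip_width: 0.0249
grip_force: 35.0
```

Run:
```python
from h import *
from scipy.optimize import least_squares
go(.5205,-.1248,.29)
o=get_obs(); print(o["grip_width"],o["grip_force"])
c=grab("wrist"); cv2.imwrite("pics/w1.png",c["pixels"]); w=world(c); np.savez("w1.npz",px=c["pixels"],w=w)
s=grab("scene"); cv2.imwrite("pics/s1.png",s["pixels"]); np.savez("s1.npz",px=s["pixels"],w=world(s))
for W in(w,np.load("s1.npz")["w"]):
    g=W-np.r_[o["position"][:2],0]; r=np.hypot(g[...,0],g[...,1])
    m=(r>.03)&(r<.068)&(g[...,2]>.16)&(g[...,2]<.24); p=W[m]
    if len(p)>50:
        h,e=np.histogram(p[:,2],bins=np.arange(.16,.24,.002)); print(h)
    m=(r<.078)&(g[...,2]>.16)&(g[...,2]<.215); p=W[m]
    if len(p)>50: print(len(p),p.min(0).round(4),p.max(0).round(4),cv2.minEnclosingCircle(p[:,:2].astype(np.float32)))
```

```text
go [-0.028 -0.011  2.55 ] turn 0 | pos [ 0.5199 -0.1243  0.392 ] xang 163.9 tiltz [-0.0035  0.0023 -1.    ] F [ 0.94 -0.3  -3.12] t 4.65 q [-0.44  0.42  1.67  0.    1.05 -1.73]
0.024894918991004614 34.9887478351593
[    0     0     0     0     0     0     0     0     0     0     0     0
     0   958 17931  2031     0     0     0     0     0     0     0     0
     0     0     0     0     0     0     0     0     0     0     0     0
     0     0     0]
27778 [ 0.4481 -0.1934  0.1844] [ 0.5877 -0.0526  0.215 ] ((0.5199777483940125, -0.12402956932783127), 0.07207965105772018)
[   0    0    0    0    0    0    0    0    0    0    0    0    0  164
 2109  674    1    0    0    0    0    0    0    0    0    0    0    0
    0    0    0    0    0    0    0    0    0    0    0]
4305 [ 0.4481 -0.1956  0.182 ] [ 0.5924 -0.0513  0.2149] ((0.519932210445404, -0.12379354983568192), 0.07308430969715118)
```

View pics/s1.png

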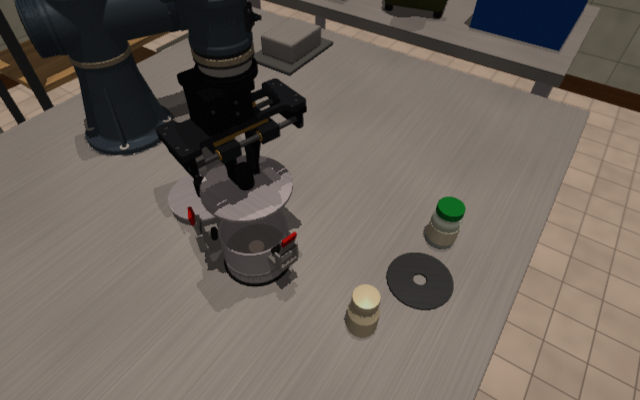

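The scene view shows the lid held level over the canister at (250,190), with clip tabs at (192,215) and (288,240). The grip is high on the knob, with the flange top 203 mm below the TCP. I'll check the mouth centre from the initial scene view.

Run:
```python
from h import *
from scipy.optimize import least_squares
for f in("top0","scene0"):
    d=np.load(f+".npz"); w=d["w"]
    m=(abs(w[...,2]-.0885)<.003)&(abs(np.hypot(w[...,0]-.520,w[...,1]+.126)-.058)<.008); p=w[m]
    for R0 in (None,.058):
        g=least_squares(lambda s:np.hypot(p[:,0]-s[0],p[:,1]-s[1])-(R0 or s[2]),[.52,-.126,.058],loss="soft_l1",f_scale=.001); print(f,g.x.round(4),len(p),p[:,2].max().round(4))
    C=np.array([.5205,-.1248])
    hsv=cv2.cvtColor(d["px"],cv2.COLOR_BGR2HSV)
    red=((hsv[...,0]<8)|(hsv[...,0]>172))&(hsv[...,1]>150)&(hsv[...,2]>60)&(np.hypot(w[...,0]-.52,w[...,1]+.126)<.15)
    q=w[red]; a=np.degrees(np.arctan2(q[:,1]-C[1],q[:,0]-C[0]))
    for t in(-11,109,-131):
        s=q[abs((a-t+180)%360-180)<30]; 
        if len(s): rr=np.hypot(*(s[:,:2]-C).T); print(t,len(s),s.mean(0).round(4),"r",rr.mean().round(4),rr.min().round(4),"z",s[:,2].min().round(3),s[:,2].max().round(3), "ang",np.degrees(np.arctan2(*(s.mean(0)[:2]-C)[::-1])).round(1))
```

```text
top0 [ 0.5206 -0.1248  0.0577] 426 0.0915
top0 [ 0.5206 -0.1248  0.058 ] 426 0.0915
-11 98 [ 0.615  -0.1442  0.1475] r 0.0968 0.0928 z 0.137 0.153 ang -11.6
109 88 [ 0.489  -0.0299  0.146 ] r 0.1003 0.0948 z 0.133 0.152 ang 108.4
-131 86 [ 0.4599 -0.1941  0.1491] r 0.0924 0.0892 z 0.137 0.155 ang -131.2
scene0 [ 0.5219 -0.1261  0.0577] 506 0.0915
scene0 [ 0.5219 -0.1261  0.058 ] 506 0.0915
-11 65 [ 0.6179 -0.1464  0.1509] r 0.1 0.0961 z 0.146 0.154 ang -12.5
109 125 [ 0.4902 -0.0317  0.1439] r 0.0982 0.0936 z 0.135 0.153 ang 108.0
-131 48 [ 0.4606 -0.1971  0.1526] r 0.0942 0.0912 z 0.149 0.154 ang -129.6
```

move_arm([
  [[-0.04, -0.03, 0.6, 0, 0, 0], [-0.04, -0.03, 1.2, 0, 0, 0], [-0.04, -0.03, 1.6, 0, 0, 0], [-0.04, -0.03, 1.7, 0, 0, 0], [-0.04, -0.03, 1.8, 0, 0, 0], [-0.04, -0.03, 1.85, 0, 0, 0], [-0.04, -0.03, 1.85, 0, 0, 0]],
])

```text
time: 5.62
position: [0.5219, -0.1264, 0.3199]
tool_rot: [0.139, 0.99, -0.0, 0.0]
ft_force: [-0.3, 0.4, -2.7]
grip_width: 0.025
grip_force: 35.0
```

move_arm([
  [[0, 0, 0.05, 0, 0, 0], [0, 0, 0.1, 0, 0, 0], [0, 0, 0.15, 0, 0, 0], [0, 0, 0.15, 0, 0, 0]],
])

```text
time: 6.12
position: [0.5217, -0.1264, 0.3133]
tool_rot: [0.139, 0.99, 0.0, -0.0]
ft_force: [-0.2, 0.2, -2.6]
grip_width: 0.0248
grip_force: 35.0
```

move_arm([
  [[0, 0, 0.02, 0, 0, 0], [0, 0, 0.05, 0, 0, 0], [0, 0, 0.07, 0, 0, 0], [0, 0, 0.07, 0, 0, 0]],
])

```text
time: 6.62
position: [0.5217, -0.1264, 0.3107]
tool_rot: [0.139, 0.99, 0.0, -0.0]
ft_force: [-1.0, -1.0, -3.2]
grip_width: 0.025
grip_force: 35.0
```

move_arm([
  [[0, 0, 0.02, 0, 0, 0], [0, 0, 0.04, 0, 0, 0], [0, 0, 0.05, 0, 0, 0], [0, 0, 0.05, 0, 0, 0]],
])

```text
time: 7.12
position: [0.5218, -0.1264, 0.3088]
tool_rot: [0.139, 0.99, -0.0, 0.0]
ft_force: [-0.2, 0.2, -2.7]
grip_width: 0.025
grip_force: 35.0
```

move_arm([
  [[0, 0, 0.02, 0, 0, 0], [0, 0, 0.04, 0, 0, 0], [0, 0, 0.05, 0, 0, 0], [0, 0, 0.05, 0, 0, 0]],
])

```text
time: 7.62
position: [0.5218, -0.1266, 0.3072]
tool_rot: [0.139, 0.99, -0.0, 0.0]
ft_force: [-1.6, -1.1, 4.2]
grip_width: 0.025
grip_force: 35.0
```

move_arm([
  [[0, 0, 0.02, 0, 0, 0], [0, 0, 0.03, 0, 0, 0], [0, 0, 0.04, 0, 0, 0], [0, 0, 0.04, 0, 0, 0]],
])

```text
time: 8.12
position: [0.5219, -0.1265, 0.3064]
tool_rot: [0.139, 0.99, -0.0, 0.001]
ft_force: [-2.7, -0.4, 9.2]
grip_width: 0.0251
grip_force: 35.1
```

move_arm([
  [[0, 0, 0, 0, 0, 0], [0, 0, 0, 0, 0, 0], [0, 0, 0, 0, 0, 0], [0, 0, 0, 0, 0, 0]],
], claw=-0.2)

```text
time: 8.62
position: [0.5217, -0.1264, 0.3048]
tool_rot: [0.139, 0.99, 0.0, -0.0]
ft_force: [0.6, -0.3, 0.3]
grip_width: 0.0505
grip_force: 0.0
```

move_arm([
  [[0, 0, -0.3, 0, 0, 0], [0, 0, -1.0, 0, 0, 0], [0, 0, -2.0, 0, 0, 0], [0, 0, -3.0, 0, 0, 0], [0, 0, -3.6, 0, 0, 0], [0, 0, -3.6, 0, 0, 0]],
])

```text
time: 9.38
position: [0.5221, -0.1265, 0.4518]
tool_rot: [0.139, 0.99, -0.001, 0.003]
ft_force: [0.9, -1.1, -1.0]
grip_width: 0.0525
grip_force: 0.0
```

Run:
```python
from h import *
go(.521,-.1255,.45)
c=grab("wrist"); cv2.imwrite("pics/w2.png",c["pixels"]); w=world(c); np.savez("w2.npz",px=c["pixels"],w=w)
Z=w[...,2]; r=np.hypot(w[...,0]-.521,w[...,1]+.1255)
m=(r<.085)&(Z>.093)&(Z<.12)&(r>.02); p=w[m]; print(len(p),cv2.minEnclosingCircle(p[(np.hypot(p[:,0]-.521,p[:,1]+.1255)<.076)][:,:2].astype(np.float32)))
A=np.c_[p[:,:2]-[.521,-.1255],np.ones(len(p))]; k=np.linalg.lstsq(A,p[:,2],rcond=None)[0]; print("plane",k.round(4))
hsv=cv2.cvtColor(c["pixels"],cv2.COLOR_BGR2HSV)
red=((hsv[...,0]<8)|(hsv[...,0]>172))&(hsv[...,1]>150)&(hsv[...,2]>60)&(r<.15)
q=w[red]; a=np.degrees(np.arctan2(q[:,1]+.1255,q[:,0]-.521)); rr=r[red]
for t in(-11,109,-131):
    s=abs((a-t+180)%360-180)<30
    if s.sum(): print(t,s.sum(),q[s].mean(0).round(4),"r",rr[s].min().round(4),rr[s].max().round(4),"z",q[s][:,2].min().round(3),q[s][:,2].max().round(3),"ang",a[s].mean().round(1))
```

```text
go [0.032 0.017 0.046] turn 0 | pos [ 0.5221 -0.1265  0.4518] xang 164.0 tiltz [ 0.0056 -0.0026 -1.    ] F [ 0.89 -1.09 -1.02] t 9.38 q [-0.45  0.35  1.6   0.    1.19 -1.74]
14845 ((0.5217846035957336, -0.12588715553283691), 0.07268914580345154)
plane [0.004  0.0245 0.1047]
109 70 [ 0.4926 -0.027   0.1505] r 0.1008 0.1044 z 0.149 0.152 ang 106.1
-131 138 [ 0.4607 -0.1969  0.1527] r 0.0909 0.0966 z 0.151 0.155 ang -130.2
```

View pics/w2.png

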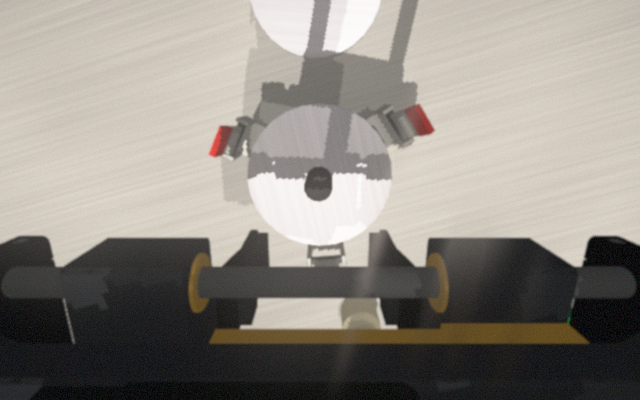

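The lid sits in the mouth, with its knob at (318,183) and tabs at (220,140) and (420,120); the third clip is hidden below at (325,252). The measured plane shows it slightly askew, as expected. Next is clip A (−11.5°): I'll close the fingers and go around to its outside.

```bash
cat >> h.py <<'E'
C0=np.array([.5213,-.1256]); ANG=dict(a=-11.7,b=108.0,c=-131.0)
def clip(k,r,tip):
    a=np.radians(ANG[k]); p=C0+r*np.array([np.cos(a),np.sin(a)]); go(p[0],p[1],tip+.182,ANG[k])
E
python3 -c "
from h import *
clip('a',.132,.2);clip('a',.132,.134)"
```

```text
go [-3.275  0.265  1.709] turn -0.076 | pos [ 0.5216 -0.1263  0.4501] xang 164.0 tiltz [ 2.e-03 -9.e-04 -1.e+00] F [-0.64  0.56  0.11] t 9.43 q [-0.45  0.35  1.6   0.    1.19 -1.74]
go [-3.272  0.265  3.358] turn -0.076 | pos [ 0.5216 -0.1263  0.4501] xang 164.0 tiltz [ 2.e-03 -9.e-04 -1.e+00] F [-0.64  0.56  0.11] t 9.43 q [-0.45  0.35  1.6   0.    1.19 -1.74]
```

move_arm([
  [[-1.2, 0.1, 0.3, 0, 0, -0.076], [-2.4, 0.2, 0.6, 0, 0, -0.076], [-3.27, 0.27, 1.2, 0, 0, -0.076], [-3.27, 0.27, 2.2, 0, 0, -0.076], [-3.27, 0.27, 3.1, 0, 0, -0.076], [-3.27, 0.27, 3.36, 0, 0, -0.076], [-3.27, 0.27, 3.36, 0, 0, -0.076], [-3.27, 0.27, 3.36, 0, 0, -0.076]],
], claw=1, squeeze=20)

```text
time: 10.42
position: [0.6509, -0.1524, 0.3163]
tool_rot: [0.102, 0.995, -0.0, 0.001]
ft_force: [0.6, 0.0, 0.8]
grip_width: 0.0003
grip_force: 0.0
```

move_arm([
  [[0.15, 0, 0, 0, 0, 0], [0.3, 0, 0, 0, 0, 0], [0.4, 0, 0, 0, 0, 0], [0.5, 0, 0, 0, 0, 0], [0.6, 0, 0, 0, 0, 0], [0.6, 0, 0, 0, 0, 0]],
])

```text
time: 11.18
position: [0.6283, -0.1476, 0.3155]
tool_rot: [0.102, 0.995, -0.0, 0.003]
ft_force: [5.0, -0.4, -0.2]
grip_width: 0.0003
grip_force: 2.4
```

move_arm([
  [[0.1, 0, 0, 0, 0, 0], [0.2, 0, 0, 0, 0, 0], [0.3, 0, 0, 0, 0, 0], [0.4, 0, 0, 0, 0, 0], [0.4, 0, 0, 0, 0, 0]],
])

```text
time: 11.8
position: [0.6147, -0.1448, 0.3172]
tool_rot: [0.102, 0.995, -0.001, 0.008]
ft_force: [10.0, -0.3, 1.7]
grip_width: 0.0005
grip_force: 4.5
```

move_arm([
  [[0.1, 0, 0, 0, 0, 0], [0.2, 0, 0, 0, 0, 0], [0.3, 0, 0, 0, 0, 0], [0.4, 0, 0, 0, 0, 0], [0.5, 0, 0, 0, 0, 0], [0.6, 0, 0, 0, 0, 0], [0.7, 0, 0, 0, 0, 0], [0.7, 0, 0, 0, 0, 0]],
])

```text
time: 12.8
position: [0.5871, -0.1397, 0.3172]
tool_rot: [0.102, 0.995, -0.002, 0.007]
ft_force: [7.7, -1.4, 2.0]
grip_width: 0.0004
grip_force: 3.3
```

Run:
```python
from h import *
clip('a',.066,.16);clip('a',.05,.16);clip('a',.05,.138)
o=get_obs(); print(np.hypot(*(o["position"][:2]-C0)))
s=grab("scene"); cv2.imwrite("pics/s2.png",cv2.resize(s["pixels"][120:300,150:350],None,fx=3,fy=3,interpolation=cv2.INTER_CUBIC))
```

```text
go [ 0.024  0.011 -0.621] turn -0.0 | pos [ 0.5871 -0.1397  0.3172] xang 168.3 tiltz [ 0.0138 -0.0052 -0.9999] F [ 7.73 -1.42  1.96] t 12.8 q [-0.42  0.61  1.57  0.    0.95 -1.79]
go [ 0.423  0.011 -0.627] turn -0.0 | pos [ 0.5871 -0.1397  0.3172] xang 168.3 tiltz [ 0.0138 -0.0052 -0.9999] F [ 7.73 -1.42  1.96] t 12.8 q [-0.42  0.61  1.57  0.    0.95 -1.79]
go [ 0.431  0.013 -0.077] turn -0.0 | pos [ 0.5871 -0.1397  0.3172] xang 168.3 tiltz [ 0.0138 -0.0052 -0.9999] F [ 7.73 -1.42  1.96] t 12.8 q [-0.42  0.61  1.57  0.    0.95 -1.79]
0.06730497690144648
```

View pics/s2.png

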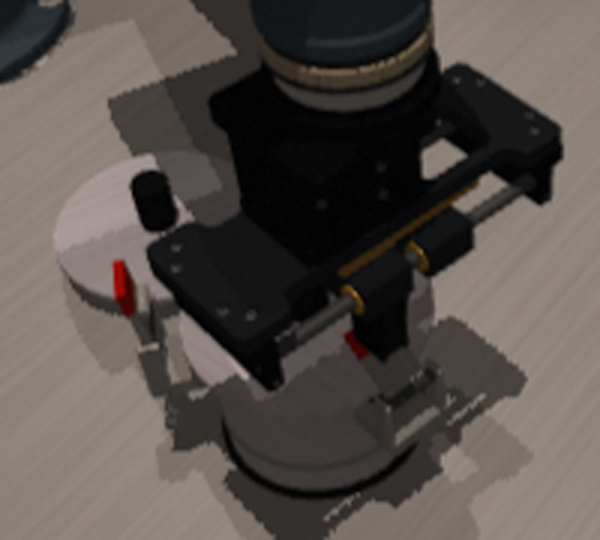

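The crop shows clip A folded inward under the fingers, with its red tab at crop (357,343). Now I lift, step inward over the tab and press down.

move_arm([
  [[-0.1, 0, -0.1, 0, 0, 0], [-0.1, 0, -0.7, 0, 0, 0], [0.2, 0, -0.7, 0, 0, 0], [0.38, 0, -0.7, 0, 0, 0], [0.38, 0, -0.4, 0, 0, 0], [0.38, 0, -0.2, 0, 0, 0], [0.38, 0, -0.2, 0, 0, 0]],
])

```text
time: 13.72
position: [0.5688, -0.1353, 0.3215]
tool_rot: [0.102, 0.995, 0.0, -0.001]
ft_force: [-0.6, -0.4, -0.5]
grip_width: 0.0002
grip_force: 0.0
```

```bash
python3 -c "
from h import *
clip('a',.05,.118)"
```

```text
go [-0.039 -0.004  0.536] turn 0.0 | pos [ 0.5688 -0.1353  0.3215] xang 168.3 tiltz [-0.0022  0.001  -1.    ] F [-0.6  -0.38 -0.49] t 13.72 q [-0.42  0.58  1.61 -0.    0.95 -1.79]
```

move_arm([
  [[0, 0, 0.08, 0, 0, 0], [0, 0, 0.16, 0, 0, 0], [0, 0, 0.22, 0, 0, 0], [0, 0, 0.28, 0, 0, 0], [0, 0, 0.34, 0, 0, 0], [0, 0, 0.34, 0, 0, 0]],
])

```text
time: 14.48
position: [0.5667, -0.1347, 0.3095]
tool_rot: [0.101, 0.995, 0.001, -0.004]
ft_force: [-7.2, 0.3, 8.4]
grip_width: 0.0005
grip_force: 4.2
```

move_arm([
  [[0, 0, 0.04, 0, 0, 0], [0, 0, 0.08, 0, 0, 0], [0, 0, 0.12, 0, 0, 0], [0, 0, 0.12, 0, 0, 0]],
])

```text
time: 14.98
position: [0.5671, -0.1347, 0.3046]
tool_rot: [0.101, 0.995, 0.001, -0.004]
ft_force: [-5.6, 1.3, 7.1]
grip_width: 0.0001
grip_force: 3.6
```

move_arm([
  [[0, 0, 0.03, 0, 0, 0], [0, 0, 0.06, 0, 0, 0], [0, 0, 0.08, 0, 0, 0], [0, 0, 0.08, 0, 0, 0]],
])

```text
time: 15.48
position: [0.567, -0.1347, 0.3013]
tool_rot: [0.101, 0.995, 0.001, -0.004]
ft_force: [-6.2, 0.9, 6.8]
grip_width: 0.0005
grip_force: 3.5
```

move_arm([
  [[0, 0, 0.02, 0, 0, 0], [0, 0, 0.04, 0, 0, 0], [0, 0, 0.04, 0, 0, 0]],
])

```text
time: 15.85
position: [0.567, -0.1347, 0.2999]
tool_rot: [0.101, 0.995, 0.001, -0.004]
ft_force: [-7.8, 0.2, 8.2]
grip_width: 0.0004
grip_force: 4.6
```

move_arm([
  [[0, 0, 0.02, 0, 0, 0], [0, 0, 0.04, 0, 0, 0], [0, 0, 0.04, 0, 0, 0]],
])

```text
time: 16.23
position: [0.5668, -0.1346, 0.2984]
tool_rot: [0.101, 0.995, 0.001, -0.004]
ft_force: [-7.3, 0.6, 9.8]
grip_width: 0.0004
grip_force: 5.0
```

move_arm([
  [[0, 0, 0.02, 0, 0, 0], [0, 0, 0.03, 0, 0, 0], [0, 0, 0.03, 0, 0, 0]],
])

```text
time: 16.6
position: [0.5667, -0.1346, 0.2973]
tool_rot: [0.101, 0.995, 0.001, -0.004]
ft_force: [-7.8, 1.1, 10.9]
grip_width: 0.0005
grip_force: 5.5
```

move_arm([
  [[0, 0, 0.02, 0, 0, 0], [0, 0, 0.03, 0, 0, 0], [0, 0, 0.03, 0, 0, 0]],
])

```text
time: 16.98
position: [0.5666, -0.1346, 0.2962]
tool_rot: [0.101, 0.995, 0.001, -0.005]
ft_force: [-8.6, 1.7, 11.6]
grip_width: 0.0005
grip_force: 6.0
```

move_arm([
  [[0, 0, 0.02, 0, 0, 0], [0, 0, 0.03, 0, 0, 0], [0, 0, 0.03, 0, 0, 0]],
])

```text
time: 17.35
position: [0.5665, -0.1345, 0.2952]
tool_rot: [0.101, 0.995, 0.001, -0.005]
ft_force: [-9.9, 1.4, 14.3]
grip_width: 0.0004
grip_force: 6.6
```

move_arm([
  [[0.03, 0, 0.02, 0, 0, 0], [0.03, 0, 0.03, 0, 0, 0], [0.03, 0, 0.03, 0, 0, 0]],
])

```text
time: 17.73
position: [0.5659, -0.1344, 0.2947]
tool_rot: [0.101, 0.995, 0.0, -0.003]
ft_force: [-8.0, 2.3, 16.1]
grip_width: 0.0004
grip_force: 7.8
```

move_arm([
  [[0, 0, 0.02, 0, 0, 0], [0, 0, 0.03, 0, 0, 0], [0, 0, 0.03, 0, 0, 0]],
])

```text
time: 18.1
position: [0.5659, -0.1344, 0.2941]
tool_rot: [0.101, 0.995, 0.0, -0.003]
ft_force: [-9.0, 1.5, 19.1]
grip_width: 0.0005
grip_force: 9.4
```

move_arm([
  [[0.03, 0, 0.02, 0, 0, 0], [0.03, 0, 0.02, 0, 0, 0], [0.03, 0, 0.02, 0, 0, 0]],
])

```text
time: 18.48
position: [0.5653, -0.1343, 0.2938]
tool_rot: [0.101, 0.995, 0.0, -0.002]
ft_force: [-8.0, 2.5, 20.6]
grip_width: 0.0007
grip_force: 9.9
```

move_arm([
  [[0.03, 0, 0.02, 0, 0, 0], [0.03, 0, 0.02, 0, 0, 0], [0.03, 0, 0.02, 0, 0, 0]],
])

```text
time: 18.85
position: [0.5648, -0.1342, 0.2935]
tool_rot: [0.101, 0.995, -0.0, -0.001]
ft_force: [-7.3, 2.5, 21.9]
grip_width: 0.0001
grip_force: 10.6
```

move_arm([
  [[0, 0, 0.02, 0, 0, 0], [0, 0, 0.02, 0, 0, 0], [0, 0, 0.02, 0, 0, 0]],
])

```text
time: 19.23
position: [0.5648, -0.1342, 0.2931]
tool_rot: [0.101, 0.995, -0.0, -0.001]
ft_force: [-7.6, 2.4, 24.2]
grip_width: 0.0003
grip_force: 11.7
```

```bash
python3 -c "
from h import *
for i in range(3):
  camera('top'); o=get_obs(); print(o['ft_force'].round(2),o['moment'].round(2),o['position'].round(5))"
```

```text
[-7.02  2.57 23.23] [0.42 1.26 0.  ] [ 0.56477 -0.13418  0.29306]
[-8.27  2.66 23.73] [0.42 1.33 0.03] [ 0.56477 -0.13416  0.29307]
[-7.69  2.85 23.83] [0.48 1.31 0.  ] [ 0.56478 -0.13417  0.29305]
```

Past tip z≈0.1137 the force climbs at about 5 N/mm, against roughly 1 N/mm while the pad was yielding. That means the pad is solid, at about 24 N. I'll lift off and go to clip B.

move_arm([
  [[0, 0, -0.1, 0, 0, 0], [0, 0, -0.6, 0, 0, 0], [0, 0, -1.6, 0, 0, 0], [0, 0, -2.4, 0, 0, 0], [0, 0, -2.4, 0, 0, 0]],
])

```text
time: 20.0
position: [0.5664, -0.135, 0.3882]
tool_rot: [0.102, 0.995, -0.001, 0.003]
ft_force: [-0.9, 0.4, -0.8]
grip_width: 0.0002
grip_force: 0.0
```

Run:
```python
from h import *
clip('b',.132,.2);clip('b',.132,.134)
c=grab("top"); w=world(c); hsv=cv2.cvtColor(c["pixels"],cv2.COLOR_BGR2HSV)
red=((hsv[...,0]<8)|(hsv[...,0]>172))&(hsv[...,1]>150)&(hsv[...,2]>50)
n,l,s,q=cv2.connectedComponentsWithStats(red.astype(np.uint8))
for i in range(1,n):
    if s[i,4]>8: print(q[i].round(),s[i,4],np.nanmean(w[l==i],0).round(4))
```

```text
go [2.787 2.868 0.131] turn 1.053 | pos [ 0.5664 -0.135   0.3882] xang 168.3 tiltz [ 0.0063 -0.0028 -1.    ] F [-0.86  0.41 -0.78] t 20.0 q [-0.43  0.49  1.56  0.    1.08 -1.79]
go [2.798 2.871 1.781] turn 1.053 | pos [ 0.5664 -0.135   0.3882] xang 168.3 tiltz [ 0.0063 -0.0028 -1.    ] F [-0.86  0.41 -0.78] t 20.0 q [-0.43  0.49  1.56  0.    1.08 -1.79]
[327. 252.] 58 [ 0.4853 -0.0289  0.1772]
```

move_arm([
  [[0.9, 0.9, 0, 0, 0, 0.18], [1.8, 1.8, 0, 0, 0, 0.36], [2.79, 2.87, 0, 0, 0, 0.54], [2.79, 2.87, 0.1, 0, 0, 0.72], [2.79, 2.87, 0.1, 0, 0, 0.9], [2.79, 2.87, 0.3, 0, 0, 1.053], [2.79, 2.87, 1.2, 0, 0, 1.053], [2.79, 2.87, 1.78, 0, 0, 1.053], [2.79, 2.87, 1.78, 0, 0, 1.053], [2.79, 2.87, 1.78, 0, 0, 1.053]],
])

```text
time: 21.3
position: [0.4795, 0.0004, 0.3142]
tool_rot: [0.588, 0.809, -0.0, -0.0]
ft_force: [-0.6, -0.3, 0.6]
grip_width: 0.0006
grip_force: 0.0
```

```bash
python3 -c "
from h import *
clip('b',.066,.134)"
```

```text
go [-1.668  0.021 -0.046] turn -0.0 | pos [4.795e-01 4.000e-04 3.142e-01] xang 108.0 tiltz [-5.e-04  1.e-04 -1.e+00] F [-0.65 -0.29  0.6 ] t 21.3 q [-0.23  0.48  1.88  0.    0.78 -0.55]
```

move_arm([
  [[-0.2, 0.02, -0.04, 0, 0, 0], [-0.4, 0.02, -0.04, 0, 0, 0], [-0.5, 0.02, -0.04, 0, 0, 0], [-0.6, 0.02, -0.04, 0, 0, 0], [-0.7, 0.02, -0.04, 0, 0, 0], [-0.8, 0.02, -0.04, 0, 0, 0], [-0.9, 0.02, -0.04, 0, 0, 0], [-0.9, 0.02, -0.04, 0, 0, 0]],
])

```text
time: 22.3
position: [0.4907, -0.0324, 0.3169]
tool_rot: [0.589, 0.808, 0.001, -0.002]
ft_force: [-1.0, 8.9, 6.9]
grip_width: 0.0001
grip_force: 4.5
```

move_arm([
  [[-0.1, 0, 0, 0, 0, 0], [-0.2, 0, 0, 0, 0, 0], [-0.3, 0, 0, 0, 0, 0], [-0.4, 0, 0, 0, 0, 0], [-0.5, 0, 0, 0, 0, 0], [-0.6, 0, 0, 0, 0, 0], [-0.7, 0, 0, 0, 0, 0], [-0.78, 0, 0, 0, 0, 0], [-0.78, 0, 0, 0, 0, 0]],
])

```text
time: 23.42
position: [0.499, -0.0619, 0.3157]
tool_rot: [0.589, 0.808, 0.0, -0.004]
ft_force: [-2.3, 8.0, 1.3]
grip_width: 0.0002
grip_force: 3.1
```

```bash
python3 -c "
from h import *
o=get_obs(); print(np.hypot(*(o['position'][:2]-C0)))
clip('b',.0485,.139)"
```

```text
0.06749114933528542
go [-0.473  0.038 -0.136] turn -0.002 | pos [ 0.499  -0.0619  0.3157] xang 107.9 tiltz [-0.0064  0.0054 -1.    ] F [-2.3   7.97  1.3 ] t 23.43 q [-0.35  0.5   1.82  0.    0.83 -0.66]
```

move_arm([
  [[0.1, 0, -0.1, 0, 0, 0], [0.1, 0, -0.7, 0, 0, 0], [-0.2, 0, -0.7, 0, 0, 0], [-0.4, 0.02, -0.7, 0, 0, 0], [-0.4, 0.02, -0.3, 0, 0, 0], [-0.4, 0.02, -0.15, 0, 0, 0], [-0.4, 0.02, -0.15, 0, 0, 0]],
])

```text
time: 24.3
position: [0.5064, -0.0785, 0.3211]
tool_rot: [0.588, 0.809, -0.0, -0.001]
ft_force: [0.3, -0.3, -0.1]
grip_width: 0.0005
grip_force: 0.0
```

move_arm([
  [[-0.01, 0, 0.08, 0, 0, 0], [-0.02, 0, 0.16, 0, 0, 0], [-0.02, 0, 0.22, 0, 0, 0], [-0.04, 0, 0.28, 0, 0, 0], [-0.05, 0, 0.34, 0, 0, 0], [-0.05, 0, 0.38, 0, 0, 0], [-0.05, 0, 0.38, 0, 0, 0]],
])

```text
time: 25.18
position: [0.5085, -0.0822, 0.3088]
tool_rot: [0.587, 0.81, -0.001, 0.004]
ft_force: [-0.5, -6.6, 7.5]
grip_width: 0.0002
grip_force: 4.3
```

```bash
python3 -c "
from h import *
o=get_obs(); print(np.hypot(*(o['position'][:2]-C0)))
clip('b',.0475,.119)"
```

```text
0.04523936683643204
go [ 0.059 -0.032  0.195] turn 0.002 | pos [ 0.5085 -0.0822  0.3088] xang 108.1 tiltz [ 0.0055 -0.0064 -1.    ] F [-0.45 -6.61  7.51] t 25.18 q [-0.38  0.52  1.8  -0.01  0.81 -0.69]
```

move_arm([
  [[-0.01, 0, 0.03, 0, 0, 0], [-0.01, 0, 0.06, 0, 0, 0], [-0.01, 0, 0.08, 0, 0, 0], [-0.01, 0, 0.08, 0, 0, 0]],
])

```text
time: 25.68
position: [0.5089, -0.0826, 0.3057]
tool_rot: [0.587, 0.809, -0.001, 0.005]
ft_force: [-1.0, -7.2, 8.6]
grip_width: 0.0002
grip_force: 4.2
```

move_arm([
  [[-0.01, 0, 0.02, 0, 0, 0], [-0.01, 0, 0.04, 0, 0, 0], [-0.01, 0, 0.04, 0, 0, 0]],
])

```text
time: 26.05
position: [0.5091, -0.083, 0.3042]
tool_rot: [0.587, 0.81, -0.001, 0.005]
ft_force: [-1.6, -6.5, 9.3]
grip_width: -0.0
grip_force: 4.5
```

move_arm([
  [[-0.01, 0, 0.02, 0, 0, 0], [-0.01, 0, 0.04, 0, 0, 0], [-0.01, 0, 0.04, 0, 0, 0]],
])

```text
time: 26.42
position: [0.5092, -0.0834, 0.3027]
tool_rot: [0.587, 0.81, -0.001, 0.005]
ft_force: [-1.1, -7.2, 10.0]
grip_width: 0.0006
grip_force: 4.8
```

move_arm([
  [[-0.01, 0, 0.02, 0, 0, 0], [-0.01, 0, 0.03, 0, 0, 0], [-0.01, 0, 0.03, 0, 0, 0]],
])

```text
time: 26.8
position: [0.5093, -0.0838, 0.3016]
tool_rot: [0.587, 0.81, -0.001, 0.005]
ft_force: [-1.4, -6.9, 10.9]
grip_width: 0.0008
grip_force: 5.2
```

move_arm([
  [[0, 0, 0.02, 0, 0, 0], [0, 0, 0.03, 0, 0, 0], [0, 0, 0.03, 0, 0, 0]],
])

```text
time: 27.18
position: [0.5094, -0.0839, 0.3005]
tool_rot: [0.587, 0.81, -0.001, 0.005]
ft_force: [-1.6, -7.7, 11.6]
grip_width: 0.0009
grip_force: 5.6
```

move_arm([
  [[0, 0, 0.02, 0, 0, 0], [0, 0, 0.03, 0, 0, 0], [0, 0, 0.03, 0, 0, 0]],
])

```text
time: 27.55
position: [0.5094, -0.0841, 0.2995]
tool_rot: [0.587, 0.81, -0.001, 0.005]
ft_force: [-1.9, -7.3, 12.7]
grip_width: 0.0005
grip_force: 6.0
```

move_arm([
  [[-0.01, 0, 0.02, 0, 0, 0], [-0.01, 0, 0.03, 0, 0, 0], [-0.01, 0, 0.03, 0, 0, 0]],
])

```text
time: 27.92
position: [0.5095, -0.0843, 0.2983]
tool_rot: [0.587, 0.81, -0.001, 0.005]
ft_force: [-2.7, -8.1, 12.1]
grip_width: 0.0004
grip_force: 6.4
```

move_arm([
  [[0, 0, 0.02, 0, 0, 0], [0, 0, 0.03, 0, 0, 0], [0, 0, 0.03, 0, 0, 0]],
])

```text
time: 28.3
position: [0.5095, -0.0844, 0.2975]
tool_rot: [0.587, 0.81, -0.001, 0.005]
ft_force: [-2.5, -9.0, 14.8]
grip_width: 0.0003
grip_force: 7.8
```

move_arm([
  [[0, 0, 0.02, 0, 0, 0], [0, 0, 0.03, 0, 0, 0], [0, 0, 0.03, 0, 0, 0]],
])

```text
time: 28.68
position: [0.5095, -0.0845, 0.2968]
tool_rot: [0.587, 0.81, -0.001, 0.005]
ft_force: [-3.5, -7.2, 18.9]
grip_width: 0.0002
grip_force: 9.4
```

move_arm([
  [[0, 0, 0.02, 0, 0, 0], [0, 0, 0.03, 0, 0, 0], [0, 0, 0.03, 0, 0, 0]],
])

```text
time: 29.05
position: [0.5096, -0.0845, 0.296]
tool_rot: [0.587, 0.81, -0.001, 0.006]
ft_force: [-4.0, -8.2, 21.8]
grip_width: 0.0007
grip_force: 11.1
```

move_arm([
  [[0, 0, 0.02, 0, 0, 0], [0, 0, 0.02, 0, 0, 0], [0, 0, 0.02, 0, 0, 0]],
])

```text
time: 29.42
position: [0.5096, -0.0846, 0.2955]
tool_rot: [0.587, 0.81, -0.001, 0.006]
ft_force: [-4.9, -8.5, 24.1]
grip_width: 0.0007
grip_force: 12.1
```

move_arm([
  [[0, 0, -0.1, 0, 0, 0], [0, 0, -0.6, 0, 0, 0], [0, 0, -1.6, 0, 0, 0], [0, 0, -2.4, 0, 0, 0], [0, 0, -2.4, 0, 0, 0]],
])

```text
time: 30.05
position: [0.5085, -0.0821, 0.3896]
tool_rot: [0.588, 0.809, 0.001, 0.003]
ft_force: [-0.1, -0.5, -0.0]
grip_width: 0.0001
grip_force: 0.0
```

Run:
```python
from h import *
clip('c',.132,.2);clip('c',.132,.134)
```

```text
go [-2.832 -2.862  0.188] turn 1.03 | pos [ 0.5085 -0.0821  0.3896] xang 108.0 tiltz [ 0.006  -0.0022 -1.    ] F [-0.11 -0.52 -0.02] t 30.05 q [-0.38  0.4   1.72  0.    1.01 -0.69]
go [-2.825 -2.87   1.838] turn 1.03 | pos [ 0.5085 -0.0821  0.3896] xang 108.0 tiltz [ 0.006  -0.0022 -1.    ] F [-0.11 -0.52 -0.02] t 30.05 q [-0.38  0.4   1.72  0.    1.01 -0.69]
```

move_arm([
  [[-0.9, -0.9, 0, 0, 0, 0.18], [-1.8, -1.8, 0, 0, 0, 0.36], [-2.83, -2.87, 0, 0, 0, 0.54], [-2.83, -2.87, 0.1, 0, 0, 0.72], [-2.83, -2.87, 0.1, 0, 0, 0.9], [-2.83, -2.87, 0.3, 0, 0, 1.03], [-2.83, -2.87, 1.2, 0, 0, 1.03], [-2.83, -2.87, 1.84, 0, 0, 1.03], [-2.83, -2.87, 1.84, 0, 0, 1.03], [-2.83, -2.87, 1.84, 0, 0, 1.03]],
])

```text
time: 31.3
position: [0.4337, -0.2252, 0.3136]
tool_rot: [0.91, 0.415, -0.0, -0.0]
ft_force: [0.1, -0.9, 0.1]
grip_width: 0.0003
grip_force: 0.0
```

```bash
python3 -c "
from h import *
clip('c',.066,.134)"
```

```text
go [ 1.665  0.018 -0.06 ] turn -0.0 | pos [ 0.4337 -0.2252  0.3136] xang 49.0 tiltz [-1.e-04  2.e-04 -1.e+00] F [ 0.1  -0.89  0.07] t 31.3 q [-0.71  0.49  1.86  0.    0.79  0.01]
```

move_arm([
  [[0.2, 0.02, -0.06, 0, 0, 0], [0.4, 0.02, -0.06, 0, 0, 0], [0.5, 0.02, -0.06, 0, 0, 0], [0.6, 0.02, -0.06, 0, 0, 0], [0.7, 0.02, -0.06, 0, 0, 0], [0.8, 0.02, -0.06, 0, 0, 0], [0.9, 0.02, -0.06, 0, 0, 0], [0.9, 0.02, -0.06, 0, 0, 0]],
])

```text
time: 32.3
position: [0.4572, -0.1995, 0.3166]
tool_rot: [0.91, 0.415, -0.002, 0.001]
ft_force: [-4.9, -5.3, 5.4]
grip_width: 0.0005
grip_force: 4.3
```

move_arm([
  [[0.1, 0, 0, 0, 0, 0], [0.2, 0, 0, 0, 0, 0], [0.3, 0, 0, 0, 0, 0], [0.4, 0, 0, 0, 0, 0], [0.5, 0, 0, 0, 0, 0], [0.6, 0, 0, 0, 0, 0], [0.7, 0, 0, 0, 0, 0], [0.78, 0, 0, 0, 0, 0], [0.78, 0, 0, 0, 0, 0]],
])

```text
time: 33.42
position: [0.4775, -0.1759, 0.316]
tool_rot: [0.91, 0.415, -0.002, 0.0]
ft_force: [-4.5, -6.3, 1.3]
grip_width: 0.0004
grip_force: 3.0
```

```bash
python3 -c "
from h import *
o=get_obs(); print(np.hypot(*(o['position'][:2]-C0)))
clip('c',.0485,.139)"
```

```text
0.06663900421121781
go [ 0.453  0.002 -0.126] turn 0.001 | pos [ 0.4775 -0.1759  0.316 ] xang 49.1 tiltz [-0.0033 -0.0024 -1.    ] F [-4.46 -6.28  1.34] t 33.42 q [-0.57  0.51  1.81 -0.01  0.83  0.15]
```

move_arm([
  [[-0.1, 0, -0.1, 0, 0, 0], [-0.1, 0, -0.7, 0, 0, 0], [0.2, 0, -0.7, 0, 0, 0], [0.39, 0, -0.7, 0, 0, 0], [0.39, 0, -0.3, 0, 0, 0], [0.39, 0, -0.15, 0, 0, 0], [0.39, 0, -0.15, 0, 0, 0]],
])

```text
time: 34.3
position: [0.4885, -0.1628, 0.321]
tool_rot: [0.91, 0.415, -0.001, -0.001]
ft_force: [0.3, -0.1, 1.1]
grip_width: 0.0003
grip_force: 0.0
```

move_arm([
  [[0.01, 0, 0.08, 0, 0, 0], [0.02, 0, 0.16, 0, 0, 0], [0.02, 0, 0.22, 0, 0, 0], [0.03, 0, 0.28, 0, 0, 0], [0.04, 0, 0.34, 0, 0, 0], [0.05, 0, 0.4, 0, 0, 0], [0.05, 0, 0.45, 0, 0, 0], [0.05, 0, 0.45, 0, 0, 0]],
])

```text
time: 35.3
position: [0.4913, -0.1609, 0.3057]
tool_rot: [0.91, 0.414, 0.003, 0.001]
ft_force: [3.8, 4.5, 7.8]
grip_width: 0.0003
grip_force: 4.1
```

move_arm([
  [[0.01, 0, 0.03, 0, 0, 0], [0.01, 0, 0.06, 0, 0, 0], [0.01, 0, 0.06, 0, 0, 0]],
])

```text
time: 35.67
position: [0.4916, -0.1608, 0.3032]
tool_rot: [0.91, 0.414, 0.003, 0.001]
ft_force: [4.0, 5.9, 7.3]
grip_width: 0.0006
grip_force: 3.9
```

move_arm([
  [[0.01, 0, 0.03, 0, 0, 0], [0.01, 0, 0.06, 0, 0, 0], [0.01, 0, 0.06, 0, 0, 0]],
])

```text
time: 36.05
position: [0.4918, -0.1606, 0.3007]
tool_rot: [0.91, 0.414, 0.003, 0.001]
ft_force: [3.1, 5.7, 7.1]
grip_width: 0.0002
grip_force: 3.5
```

move_arm([
  [[0.01, 0, 0.02, 0, 0, 0], [0.01, 0, 0.04, 0, 0, 0], [0.01, 0, 0.04, 0, 0, 0]],
])

```text
time: 36.42
position: [0.492, -0.1604, 0.2992]
tool_rot: [0.91, 0.414, 0.003, 0.001]
ft_force: [1.9, 5.6, 7.9]
grip_width: 0.0004
grip_force: 3.8
```

move_arm([
  [[0, 0, 0.02, 0, 0, 0], [0, 0, 0.04, 0, 0, 0], [0, 0, 0.04, 0, 0, 0]],
])

```text
time: 36.8
position: [0.4921, -0.1602, 0.2977]
tool_rot: [0.91, 0.414, 0.003, 0.001]
ft_force: [4.7, 5.7, 7.9]
grip_width: 0.0002
grip_force: 4.2
```

move_arm([
  [[0, 0, 0.02, 0, 0, 0], [0, 0, 0.03, 0, 0, 0], [0, 0, 0.03, 0, 0, 0]],
])

```text
time: 37.17
position: [0.4922, -0.1601, 0.2967]
tool_rot: [0.91, 0.414, 0.003, 0.001]
ft_force: [2.9, 6.4, 9.1]
grip_width: 0.0005
grip_force: 4.8
```

move_arm([
  [[0, 0, 0.02, 0, 0, 0], [0, 0, 0.03, 0, 0, 0], [0, 0, 0.03, 0, 0, 0]],
])

```text
time: 37.55
position: [0.4923, -0.16, 0.2956]
tool_rot: [0.91, 0.414, 0.003, 0.001]
ft_force: [4.4, 7.2, 10.3]
grip_width: 0.0007
grip_force: 5.2
```

move_arm([
  [[0, 0, 0.02, 0, 0, 0], [0, 0, 0.03, 0, 0, 0], [0, 0, 0.03, 0, 0, 0]],
])

```text
time: 37.92
position: [0.4923, -0.16, 0.2946]
tool_rot: [0.911, 0.413, 0.003, 0.001]
ft_force: [4.2, 7.2, 11.6]
grip_width: 0.0006
grip_force: 5.8
```

move_arm([
  [[0, 0, 0.02, 0, 0, 0], [0, 0, 0.03, 0, 0, 0], [0, 0, 0.03, 0, 0, 0]],
])

```text
time: 38.3
position: [0.4923, -0.1599, 0.2936]
tool_rot: [0.911, 0.413, 0.003, 0.001]
ft_force: [2.0, 6.5, 12.2]
grip_width: 0.0004
grip_force: 6.4
```

move_arm([
  [[0, 0, 0.02, 0, 0, 0], [0, 0, 0.03, 0, 0, 0], [0, 0, 0.03, 0, 0, 0]],
])

```text
time: 38.67
position: [0.4924, -0.1599, 0.2926]
tool_rot: [0.911, 0.413, 0.003, 0.001]
ft_force: [3.6, 8.8, 15.9]
grip_width: 0.0005
grip_force: 7.4
```

move_arm([
  [[0, 0, 0.02, 0, 0, 0], [0, 0, 0.03, 0, 0, 0], [0, 0, 0.03, 0, 0, 0]],
])

```text
time: 39.05
position: [0.4924, -0.1599, 0.2919]
tool_rot: [0.91, 0.413, 0.004, 0.001]
ft_force: [2.5, 8.8, 18.3]
grip_width: 0.0006
grip_force: 9.3
```

move_arm([
  [[0, 0, 0.02, 0, 0, 0], [0, 0, 0.02, 0, 0, 0], [0, 0, 0.02, 0, 0, 0]],
])

```text
time: 39.42
position: [0.4924, -0.1599, 0.2914]
tool_rot: [0.91, 0.414, 0.004, 0.001]
ft_force: [2.0, 9.4, 20.4]
grip_width: 0.0001
grip_force: 10.5
```

move_arm([
  [[0, 0, 0.02, 0, 0, 0], [0, 0, 0.02, 0, 0, 0], [0, 0, 0.02, 0, 0, 0]],
])

```text
time: 39.8
position: [0.4924, -0.1598, 0.291]
tool_rot: [0.91, 0.414, 0.004, 0.002]
ft_force: [1.7, 9.2, 23.9]
grip_width: 0.0006
grip_force: 11.8
```

move_arm([
  [[0, 0, -0.1, 0, 0, 0], [0, 0, -0.6, 0, 0, 0], [0, 0, -1.6, 0, 0, 0], [0, 0, -3.0, 0, 0, 0], [-1.3, 0, -4.0, 0, 0, 0], [-2.0, 1.0, -4.0, 0, 0, 0], [-2.0, 2.0, -4.0, 0, 0, 0], [-2.0, 2.0, -4.0, 0, 0, 0], [-2.0, 2.0, -4.0, 0, 0, 0]],
])

```text
time: 40.92
position: [0.498, -0.2733, 0.4465]
tool_rot: [0.91, 0.414, -0.001, -0.001]
ft_force: [0.4, 0.3, 0.0]
grip_width: 0.0005
grip_force: 0.0
```

Run:
```python
from h import *
go(.5,0,.4)
for n in("top","scene"):
    c=grab(n); w=world(c); r=np.hypot(*(w[...,:2]-C0).transpose(2,0,1)); hsv=cv2.cvtColor(c["pixels"],cv2.COLOR_BGR2HSV)
    red=((hsv[...,0]<8)|(hsv[...,0]>172))&(hsv[...,1]>130)&(hsv[...,2]>40)&(r<.15)
    k,l,s,q=cv2.connectedComponentsWithStats(red.astype(np.uint8))
    for i in range(1,k):
        if s[i,4]>8:
            p=w[l==i]; print(n,q[i].round(),s[i,4],p.mean(0).round(4),"r",r[l==i].mean().round(4))
    m=(r>.02)&(r<.07)&(w[...,2]>.093)&(w[...,2]<.109)&~red; p=w[m]
    if m.sum()>100:
        A=np.c_[p[:,:2]-C0,np.ones(len(p))]; print("plane",np.linalg.lstsq(A,p[:,2],rcond=None)[0].round(4))
    if n=="scene": cv2.imwrite("pics/s3.png",cv2.resize(c["pixels"][130:300,150:350],None,fx=3.5,fy=3.5,interpolation=cv2.INTER_CUBIC))
```

```text
go [ 5.187 -4.444  1.173] turn 0 | pos [ 0.498  -0.2733  0.4465] xang 49.0 tiltz [-0.0018  0.0015 -1.    ] F [0.36 0.27 0.01] t 40.92 q [-0.7   0.4   1.53 -0.    1.21  0.02]
top [388. 213.] 124 [ 0.5717 -0.1351  0.112 ] r 0.0518
top [353. 247.] 122 [ 0.5044 -0.076   0.1146] r 0.0529
top [401. 262.] 120 [ 0.4868 -0.1633  0.1095] r 0.0516
plane [0.0015 0.0239 0.1009]
scene [262. 197.] 125 [ 0.5058 -0.0779  0.1139] r 0.0508
scene [221. 226.] 134 [ 0.4886 -0.1662  0.1093] r 0.0527
scene [271. 236.] 131 [ 0.5722 -0.1377  0.1121] r 0.0528
plane [0.0033 0.0266 0.1014]
```

View pics/s3.png

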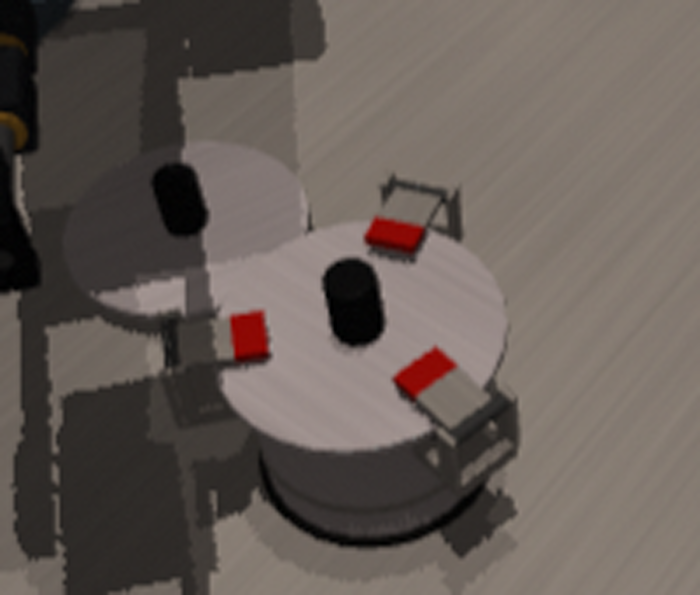

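All three clips are down over the flange, with red tabs at crop (395,235), (250,337) and (427,370). The lid plane dropped evenly by about 3.3–3.8 mm, which matches the 3 mm of pad travel, so all three seals are solid.

```bash
python3 -c "
from rig import *
print(hand_in())"
```

```text
the job is handed in; nothing more can be done
None
```

The lid is seated on the canister and clips a, b and c are folded over its rim in that order, each pressed to about 25–26 N until the pad felt solid; the job was handed in at about 41 s, and the hand-in returned no verdict.

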